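Stagger the produce trays

ROBOT

A 6-joint arm with a two-finger parallel gripper is mounted at the origin on a cart in front of the work surface, level with it; the furniture and walls round the work are solid. World frame = base frame: x ahead of the robot, y to its left, z up, the work surface at z = 0. Lengths are in m, angles in rad, forces in N, time in s.
With the tool pointing down it reaches from about 0.375 to 0.9 m from the base axis. Payload 3.1 kg.
Tool frame: the origin (TCP) lies on the centre line of the jaws, within the pads' length; the fingertips stand robot.finger_overhang ahead of it and the grasp point (between the pads) lies 2 mm behind it (robot.finger_overhang is the distance from the TCP to the fingertips, in m); z points along the fingers, y is the direction in which the jaws open and shut (so a half turn about z gives the same grasp; the last joint's range is limited). The gripper opens to 87 mm and grips with 3 to 60 N. Pads are 19 mm wide; open, the fingers measure 117 mm over their backs; the gripper's body (75 mm by 190 mm) begins 51 mm behind the grasp point.
Start: joints at [0.957, 0.527, 1.433, -0, 1.181, -0.178], TCP at [0.264, 0.567, 0.24] pointing down, gripper open.
Joint ranges: [-3.08, 3.08], [-0.75, 2.2], [0.22, 2.44], [-1.43, 4.57], [0, 2.65], [-2.85, 2.85]. Speed limits (rad/s): [2.79, 2.79, 3.14, 3.14, 3.14, 3.14].

INTERFACE

Orientations are given as a unit quaternion [x, y, z, w].
In Python, from rig import robot gives the robot as it stands. The module is installed in compiled form; this text tells all that it offers.
- The arm moves only by the tool step_arm, never from a script. Its arguments are lists of equal length, an entry for each row: "slide": the shift along the tool's x, y, z in mm, a list of three; "twist": the turn about the tool's z in degrees. A call has 1 to 20 rows; each row shifts and turns the commanded pose from where the row before left it, along the tool's axes as they then stand; what a row does not reach is not made up. A row lasts 1/12 s, in which the tool goes at most 41.7 mm and 7.16 degrees, less where a joint would pass 70% of its speed; a pose out of reach is approached as far as the arm can. A call is refused whole if a number of a shift passes 41.7 or a number of a turn 7.16, either way. A call with a gripper value outside its range is refused whole. "jaw" is the finger opening in mm, from 0 to 87, set as the call begins (left out, the last holds). The fingers move at their own pace and stop on an object; "force" is the grip in N (left out, the last holds). Time passes only in rows, so rows that do not move let the fingers close. It gives the time, the measured TCP pose, the force and the opening at its end, in the units of the state.
- robot.get_obs(): the state, without advancing time (a new reading comes with each control period).
- robot.camera(name): name is "side" or "top"; returns a dict with "color" (420x560x3 uint8, blue, green, red), "depth" (420x560 float32, m along the optical axis (not along the pixel's ray), 0 where there is no reading), "camera_matrix" (3x3 intrinsics, pixels), "origin" and "orientation" of the camera in the world. Camera axes: x right, y down, z forward; pixel columns grow to the right and rows downward; lengths in m; the calibration is good to about 2 mm. A picture is of the moment at which its call begins.
- robot.hand_in(): hands the job in, once; it reports no verdict.
The state is a dict: "time": time; "q": joint angles; "joint_velocities": joint speeds; "joint_torque": joint torques, N m; "position": TCP position; "tool_rot": TCP orientation; "ft_force": force on the tool from outside, world axes, zero at the start; "moment": the same for the moment, N m; "grip_width": finger opening in m.
Only numpy, scipy, OpenCV 4.12 (cv2) and the standard library are available. Lean on these libraries where they do the work, as an engineer would, in place of code of your own. Each camera call takes 0.05 s, during which the arm holds its last target.

TASK

Stack the two empty long trays on the tray that holds the lemon, in a staggered stack. The first goes flat on the lip of the lemon tray, in line with it and shifted lengthwise about 8 cm away from the lemon, so that the lemon's end stays open; the second goes flat on top of that, shifted back so that it stands straight above the lemon tray. Leave the lemon in its tray and do not shove the lemon tray along; the short tray is not needed.

Things in the scene. Friction and masses are not known exactly. Their poses are not given: they have to be found in the camera images.
- bottom_tray: slatted light-wood tray, 100 (x) x 230 (y) x 38 mm high, 0.6 kg, loose; origin at centre of underside, z up. All top edges (the lip) at 38 mm. A lemon lies in the pocket at one end (+y or -y, see the lemon), half a lime (top at 29 mm, below the lip) at the other. Also has a cross bar in the middle, flush with the lip. It stays where it stands
- tray_1: empty slatted light-wood tray, 100 (x) x 230 (y) x 38 mm high, about 0.25 kg; origin at centre of its flat underside, z up; floor 5 mm thick. Grip bar across its middle: along x through y = 0, 12 mm thick, 86 mm long, top at 38 mm; pinch it along y from above, a finger in each 100 x 84 mm compartment. The two long empty trays are alike (not the 130 mm one)
- tray_2: empty slatted light-wood tray, 100 (x) x 230 (y) x 38 mm high, about 0.25 kg; origin at centre of its flat underside, z up; floor 5 mm thick. Grip bar across its middle: along x through y = 0, 12 mm thick, 86 mm long, top at 38 mm; pinch it along y from above, a finger in each 100 x 84 mm compartment. The two long empty trays are alike (not the 130 mm one)
- lemon: whole yellow lemon, about 71 x 53 x 51 mm, lying across the bottom tray about 76 mm from the tray's middle; its top stands 18 mm above the tray's lip, so a tray laid over it would not lie flat, but one a layer higher clears it by 20 mm. Origin at the underside of the lemon as it lies at the start

How it is judged:
By the outcome, as a careful person would: the job done as asked, in the order asked, and still so for the second after the job is handed in, with the robot touching nothing.
It also fails if it takes over 69 s, if anything falls off the work surface, if the arm or the gripper's body presses on something with over 40 N, if the wrist force passes 120 N, or if a joint passes its speed limit or range.

## Working session

There is one attempt and no reset: what is moved stays moved. The work goes in short steps, Python scripts to look and compute and a tool call to move; the robot and the scene stay as the last step left them, time stands still between calls to the robot, and variables do not carry over. Pictures are saved under pics/ and viewed, and the job is handed in when it is done.

Besides the shell and the picture viewer there is one more tool, called as a command line: name --pt "numbers of a row" for each row, then --argument value for the rest. step_arm: Moves the arm, as the interface text tells. Its arguments: {"type":"object","properties":{"slide":{"type":"array","items":{"type":"array","items":{"type":"number"}}},"twist":{"type":"array","items":{"type":"number"}},"jaw":{"type":"number"},"force":{"type":"number"}},"required":["slide","twist"]}

```bash
mkdir -p pics; python3 - <<'E'
from rig import robot
import cv2,numpy as np,pickle
print(robot.finger_overhang); o=robot.get_obs(); print({k:np.round(v,3) for k,v in o.items()})
for n in ("top","side"):
    c=robot.camera(n); cv2.imwrite(f"pics/{n}0.png",c["color"]); pickle.dump(c,open(f"{n}0.pkl","wb"))
    print(n,c["camera_matrix"],c["origin"],c["orientation"])
E
```

```text
0.017
{'time': np.float64(0.0), 'q': array([ 0.957,  0.528,  1.434, -0.   ,  1.181, -0.178]), 'joint_velocities': array([-0.   ,  0.   , -0.001, -0.   , -0.001,  0.002]), 'joint_torque': array([ 1.0000e-03, -4.4005e+01, -1.7660e+01,  6.3000e-02,  5.8000e-02,
       -0.0000e+00]), 'position': array([0.263, 0.566, 0.239]), 'tool_rot': array([ 0.216,  0.976, -0.001, -0.   ]), 'ft_force': array([-0.475, -0.656, -0.335]), 'moment': array([-0.018, -0.016, -0.001]), 'grip_width': np.float64(0.087)}
top [[382.84269319   0.         280.26135773]
 [  0.         382.84269319 214.47560355]
 [  0.           0.           1.        ]] [ 0.45600841 -0.03911873  1.10205585] [ 0.71314247 -0.70009884  0.03066429 -0.01868504]
side [[449.80965651   0.         277.73344916]
 [  0.         449.80965651 206.52105834]
 [  0.           0.           1.        ]] [0.55451358 0.88958149 0.68666422] [ 0.02541726  0.87991569 -0.47444539 -0.00197978]
```

View pics/top0.png

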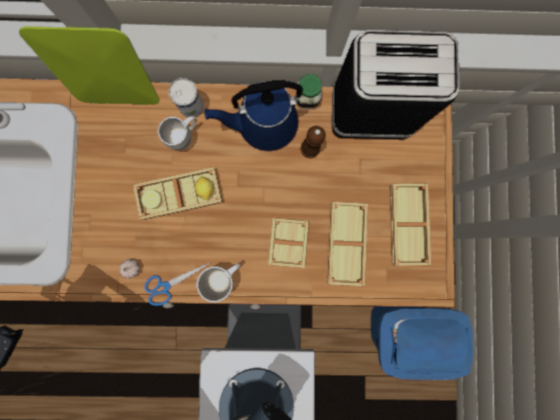

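View pics/side0.png

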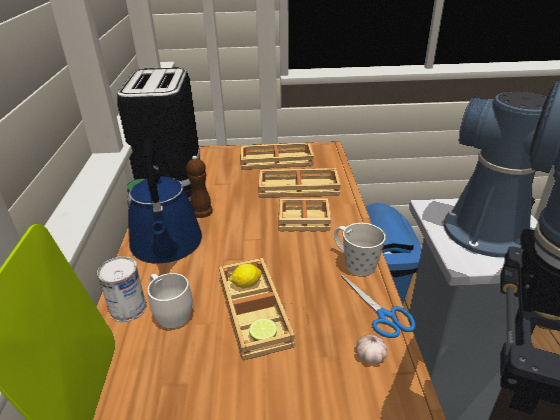

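The top view shows the lemon tray at about (178,193), with the lemon at its right end (world −y). The long empty trays are at (348,243) and (410,224), and the short one is at (289,243). Next I measure each of them in both views.

```bash
cat > h.py <<'E'
import cv2,numpy as np,pickle
from scipy.spatial.transform import Rotation as R
def pts(c):
    K=c["camera_matrix"]; d=c["depth"]; v,u=np.mgrid[:d.shape[0],:d.shape[1]]
    p=np.stack([(u-K[0,2])/K[0,0]*d,(v-K[1,2])/K[1,1]*d,d],-1)
    return p@R.from_quat(c["orientation"]).as_matrix().T+c["origin"]
def plane(c,uv,z):
    K=c["camera_matrix"]; uv=np.atleast_2d(uv).astype(float)
    r=np.stack([(uv[:,0]-K[0,2])/K[0,0],(uv[:,1]-K[1,2])/K[1,1],np.ones(len(uv))],-1)@R.from_quat(c["orientation"]).as_matrix().T
    return c["origin"]+r*((z-c["origin"][2])/r[:,2])[:,None]
def load(n): return pickle.load(open(n+".pkl","rb"))
def report(c,zlo,zhi,boxes):
    P=pts(c); z=P[...,2]
    for nm,(u0,v0,u1,v1) in boxes.items():
        m=np.zeros(z.shape,bool); m[v0:v1,u0:u1]=True; m&=(z>zlo)&(z<zhi)&(c["depth"]>0)
        q=P[m]
        if len(q)<20: print(nm,"few",len(q)); continue
        r=cv2.minAreaRect(q[:,:2].astype(np.float32))
        print(nm,len(q),"ctr",np.round(r[0],4),"size",np.round(r[1],4),"ang",round(r[2],2),"z med/95",np.round(np.percentile(q[:,2],[50,95]),4))
E
python3 - <<'E'
from h import *
t=load("top0"); s=load("side0")
for n,c in(("top",t),("side",s)):
    P=pts(c); print(n,"table z", np.median(P[250:270,180:215,2]) if n=="top" else np.median(P[330:345,200:225,2]))
B={"lem":(130,160,228,222),"A":(325,195,372,290),"B":(387,178,434,270),"short":(265,213,312,272)}
report(t,.025,.045,B)
report(s,.025,.045,{"lem":(215,255,298,358),"A":(255,163,344,198),"B":(238,140,316,169),"short":(275,196,334,232)})
cv2.imwrite("pics/tz.png",np.hstack([cv2.resize(t["color"][155:225,125:230],None,fx=4,fy=4,interpolation=2),cv2.resize(t["color"][175:245,125:230],None,fx=1,fy=4)*0]))
cv2.imwrite("pics/tz.png",cv2.resize(t["color"][170:295,260:440],None,fx=4,fy=4,interpolation=cv2.INTER_CUBIC))
E
```

```text
top table z 2.5138033278526706e-05
side table z 0.0011992641289580996
lem 1368 ctr [0.586 0.233] size [0.1007 0.2306] ang 13.77 z med/95 [0.0361 0.0414]
A 924 ctr [ 0.4539 -0.2471] size [0.1014 0.23  ] ang 87.98 z med/95 [0.0371 0.0409]
B 1023 ctr [ 0.5109 -0.4247] size [0.2292 0.102 ] ang 1.65 z med/95 [0.0367 0.0404]
short 626 ctr [ 0.4534 -0.0803] size [0.1008 0.1299] ang 85.79 z med/95 [0.0375 0.0408]
lem 2534 ctr [0.5875 0.2325] size [0.1009 0.2343] ang 13.85 z med/95 [0.0366 0.0407]
A 959 ctr [ 0.4554 -0.2455] size [0.1101 0.2292] ang 88.4 z med/95 [0.0359 0.0408]
B 758 ctr [ 0.5112 -0.4241] size [0.2286 0.113 ] ang 0.66 z med/95 [0.0351 0.0405]
short 744 ctr [ 0.4549 -0.0795] size [0.1076 0.1293] ang 86.38 z med/95 [0.037  0.0405]
```

View pics/tz.png

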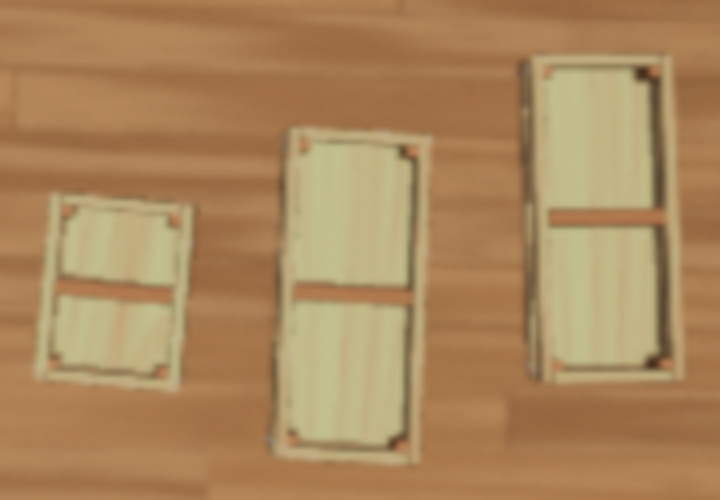

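```bash
cat >> h.py <<'E'
def go(x,y,z,yaw,obs=None):
    from rig import robot
    o=obs or robot.get_obs(); M=R.from_quat(o["tool_rot"]).as_matrix()
    yw=np.degrees(np.arctan2(M[1,1],M[0,1])); p=np.array(o["position"])
    tw=yw-yaw; tw=(tw+90)%180-90
    a=np.radians(yw-tw); ty=np.array([np.cos(a),np.sin(a),0]); tx=np.array([-np.sin(a),np.cos(a),0])
    # tool z down: x = y cross z
    tx=np.cross(ty,[0,0,-1.]); d=np.array([x,y,z])-p
    print("t",round(o["time"],2),"pos",np.round(p*1000,1),"yaw",round(yw,2),"tilt",np.round(M[:2,2],4),"F",np.round(o["ft_force"],1),"w",round(o["grip_width"]*1000,1))
    print(" twist deg",round(tw,2)," then slide mm (after twist)",np.round([d@tx*1000,d@ty*1000,-d[2]*1000],1), " before-twist", np.round(M.T@d*1000,1))
E
python3 - <<'E'
from h import *
P=pts(load("top0"))
z=P[...,2].copy(); 
for nm,(u0,v0,u1,v1) in {"kettle":(205,75,305,155),"mill":(303,122,327,160),"mugW":(157,112,198,152),"can":(168,75,200,115),"mugD":(195,262,245,302),"jar":(296,72,325,108),"lemon":(190,172,220,202)}.items():
    q=P[v0:v1,u0:u1].reshape(-1,3); q=q[q[:,2]>.03]; print(nm,np.round(q.min(0),3),np.round(q.max(0),3))
# bars: brown pixels inside trays
t=load("top0")
print(plane(t,[[347.5,243.3],[411.7,224.3]],.038))
go(.4547,-.2463,.2,-1.8)
E
```

```text
kettle [ 0.456 -0.121  0.03 ] [0.922 0.165 1.102]
mill [ 0.456 -0.166  0.03 ] [ 0.751 -0.039  1.102]
mugW [ 0.456 -0.039  0.03 ] [0.817 0.278 1.102]
can [ 0.456 -0.039  0.03 ] [0.921 0.271 1.102]
mugD [ 0.298 -0.039  0.03 ] [0.456 0.159 1.102]
jar [ 0.456 -0.176  0.031] [ 0.921 -0.039  1.102]
lemon [ 0.456 -0.039  0.031] [0.647 0.199 1.102]
[[ 0.4538136  -0.24488109  0.038     ]
 [ 0.51003726 -0.42480023  0.038     ]]
t 0.1 pos [263.5 566.1 238.7] yaw 65.03 tilt [-0.0011 -0.0016] F [0.  0.2 0.2] w 87.2
 twist deg 66.83  then slide mm (after twist) [-806.   216.7   38.7]  before-twist [-516.3 -655.6   39.8]
```

step_arm --pt "-27 -21 0" --pt "-27 -21 0" --pt "-27 -21 0" --pt "-27 -21 0" --pt "-27 -21 0" --pt "-27 -21 0" --pt "-27 -21 0" --pt "-27 -21 0" --pt "-27 -21 0" --pt "-27 -21 0" --pt "-27 -21 0" --pt "-27 -21 0" --pt "0 0 0" --pt "0 0 0" --pt "0 0 0" --pt "0 0 0" --pt "0 0 0" --pt "0 0 0" --pt "0 0 0" --pt "0 0 0" --twist '[0,0,0,0,0,0,0,0,0,0,0,0,7,7,7,7,7,7,7,7]' --jaw 70 --force 30

```text
time: 1.77
position: [0.4508, 0.2013, 0.2392]
tool_rot: [0.652, 0.759, -0.0, -0.0]
ft_force: [-0.3, -0.7, -0.0]
grip_width: 0.07
```

```bash
python3 - <<'E'
from h import *
t=load("top0");P=pts(t);P[t["depth"]==0]=0
for nm,(u0,v0,u1,v1) in {"kettle":(205,75,305,155),"mill":(303,122,327,160),"mugW":(157,112,198,152),"can":(168,75,200,115),"mugD":(195,262,245,302),"lemon":(190,172,220,202)}.items():
    q=P[v0:v1,u0:u1].reshape(-1,3); q=q[q[:,2]>.043]; print(nm,np.round(q.min(0),3),np.round(q.max(0),3))
go(.4543,-.2457,.1,-1.8)
E
```

```text
kettle [ 0.713 -0.12   0.043] [0.922 0.162 0.269]
mill [ 0.704 -0.166  0.044] [ 0.751 -0.116  0.172]
mugW [0.707 0.182 0.043] [0.814 0.278 0.09 ]
can [0.81  0.173 0.043] [0.92  0.265 0.113]
mugD [0.298 0.05  0.043] [0.396 0.159 0.097]
lemon [0.564 0.131 0.043] [0.628 0.182 0.058]
t 1.77 pos [450.8 201.3 239.2] yaw 8.68 tilt [-0.0009 -0.0002] F [-0.3 -0.7 -0. ] w 70.0
 twist deg 10.48  then slide mm (after twist) [-446.6   17.5  139.2]  before-twist [-442.4  -63.9  139.3]
```

step_arm --pt "0 0 0" --pt "0 0 0" --pt "-34 1 5" --pt "-34 1 5" --pt "-34 1 5" --pt "-34 1 5" --pt "-34 1 5" --pt "-34 1 5" --pt "-34 1 10" --pt "-34 1 10" --pt "-34 1 10" --pt "-34 2 15" --pt "-34 2 20" --pt "-34 2 20" --pt "-5 2.5 20" --pt "0 0 0" --twist '[5.2,5.3,0,0,0,0,0,0,0,0,0,0,0,0,0,0]'

```text
time: 3.1
position: [0.4569, -0.2137, 0.1014]
tool_rot: [0.718, 0.697, -0.0, -0.002]
ft_force: [-0.0, 0.6, -0.0]
grip_width: 0.07
```

```bash
python3 - <<'E'
from h import *
go(.4543,-.2457,.026,-1.8)
E
```

```text
t 3.1 pos [ 456.9 -213.7  101.4] yaw -1.7 tilt [-0.0039  0.0029] F [-0.   0.6 -0. ] w 70.0
 twist deg 0.1  then slide mm (after twist) [-32.1  -1.6  75.4]  before-twist [-32.3  -1.3  75.3]
```

step_arm --pt "-16 -1 0" --pt "-16 -0.5 5" --pt "0 0 10" --pt "0 0 15" --pt "0 0 15" --pt "0 0 15" --pt "0 0 10" --pt "0 0 5" --pt "0 0 0" --pt "0 0 0" --twist '[0,0,0,0,0,0,0,0,0,0]'

```text
time: 3.93
position: [0.4558, -0.2433, 0.0297]
tool_rot: [0.716, 0.698, 0.0, -0.0]
ft_force: [0.4, 0.8, -0.6]
grip_width: 0.0703
```

```bash
python3 - <<'E'
from h import *
go(.4543,-.2457,.026,-1.8)
E
```

```text
t 3.93 pos [ 455.8 -243.3   29.7] yaw -1.43 tilt [-0.0003  0.0003] F [ 0.4  0.8 -0.6] w 70.3
 twist deg 0.37  then slide mm (after twist) [-2.5 -1.4  3.7]  before-twist [-2.4 -1.4  3.7]
```

step_arm --pt "-2.5 -1.5 3.5" --pt "0 0 0" --pt "0 0 0" --twist '[0.3,0,0]'

```text
time: 4.18
position: [0.4543, -0.2467, 0.0265]
tool_rot: [0.718, 0.696, 0.0, 0.0]
ft_force: [-0.1, -0.2, 0.5]
grip_width: 0.07
```

step_arm --pt "0 0 0" --pt "0 0 0" --pt "0 0 0" --pt "0 0 0" --pt "0 0 0" --pt "0 0 0" --pt "0 0 0" --pt "0 0 0" --pt "0 0 0" --pt "0 0 0" --twist '[0,0,0,0,0,0,0,0,0,0]' --jaw 0 --force 35

```text
time: 5.02
position: [0.4543, -0.2465, 0.0261]
tool_rot: [0.718, 0.696, 0.0, 0.0]
ft_force: [0.3, -1.1, -1.3]
grip_width: 0.0116
```

```bash
python3 - <<'E'
from h import *
go(.4543,-.2457,.2,-1.8)
E
```

```text
t 5.02 pos [ 454.3 -246.5   26.1] yaw -1.78 tilt [ 0.0004 -0.0002] F [ 0.3 -1.1 -1.3] w 11.6
 twist deg 0.02  then slide mm (after twist) [ 8.000e-01 -1.000e-01 -1.739e+02]  before-twist [   0.7    0.  -173.9]
```

step_arm --pt "0 0 -5" --pt "0 0 -10" --pt "0 0 -20" --pt "0 0 -20" --pt "0 0 -25" --pt "0 0 -25" --pt "0 0 -25" --pt "0 0 -20" --pt "0 0 -15" --pt "0 0 -9" --pt "0 0 0" --pt "0 0 0" --twist '[0,0,0,0,0,0,0,0,0,0,0,0]'

```text
time: 6.02
position: [0.4539, -0.2461, 0.2003]
tool_rot: [0.718, 0.696, -0.0, 0.0]
ft_force: [0.5, -0.2, -2.5]
grip_width: 0.0118
```

step_arm --pt "0 0 0" --pt "0 0 0" --pt "0 0 0" --pt "0 0 0" --pt "0 0 0" --pt "0 0 0" --pt "0 0 0" --pt "0 0 0" --pt "0 0 0" --pt "0 0 0" --pt "0 0 0" --pt "0 0 0" --pt "0 0 0" --pt "0 0 0" --twist '[3,5,6,6,6,6,6,6,6,6,6,6,4,2.4]'

```text
time: 7.18
position: [0.4532, -0.2456, 0.1983]
tool_rot: [0.993, 0.119, -0.001, -0.001]
ft_force: [0.5, -0.8, -2.1]
grip_width: 0.0118
```

```bash
python3 - <<'E'
from h import *
go(.5678,.3105,.2,-76.2)
E
```

```text
t 7.18 pos [ 453.2 -245.6  198.3] yaw -76.35 tilt [-0.0031  0.0026] F [ 0.5 -0.8 -2.1] w 11.8
 twist deg -0.15  then slide mm (after twist) [ 244.  -512.7   -1.7]  before-twist [ 242.6 -513.3   -0.6]
```

step_arm --pt "6 -13 0" --pt "12 -26 0" --pt "13 -27 0" --pt "13 -27 0" --pt "13 -27 0" --pt "13 -27 0" --pt "13 -27 0" --pt "13 -27 0" --pt "13 -27 0" --pt "13 -27 0" --pt "13 -27 0" --pt "13 -27 0" --pt "13 -27 0" --pt "13 -27 0" --pt "13 -27 0" --pt "13 -27 0" --pt "13 -27 0" --pt "13 -27 0" --pt "11 -28 0" --pt "6 -14 0" --twist '[0,0,0,0,0,0,0,0,0,0,0,0,0,0,0,0,0,0,0,0]'

```text
time: 8.85
position: [0.5659, 0.314, 0.1983]
tool_rot: [0.993, 0.122, -0.001, -0.001]
ft_force: [0.3, -0.8, -1.9]
grip_width: 0.0117
```

step_arm --pt "0 0 10" --pt "0 0 20" --pt "0 0 20" --pt "0 0 20" --pt "0 0 15" --pt "0 0 10" --pt "0 0 0" --pt "0 0 0" --pt "0 0 0" --twist '[0,0,0,0,0,0,0,0,0]'

```text
time: 9.6
position: [0.5679, 0.3099, 0.1056]
tool_rot: [0.993, 0.12, 0.001, -0.0]
ft_force: [0.5, 0.3, -2.2]
grip_width: 0.012
```

```bash
python3 - <<'E'
from h import *
from rig import robot
go(.5678,.3105,.066,-76.2)
for n in("top","side"):
    c=robot.camera(n); cv2.imwrite(f"pics/{n}1.png",c["color"]); pickle.dump(c,open(f"{n}1.pkl","wb"))
cv2.imwrite("pics/b1.png",np.hstack([load("top1")["color"][100:300,60:330],load("side1")["color"][200:400,160:430]]))
go(.5678,.3105,.066,-76.2)
E
```

```text
t 9.6 pos [567.9 309.9 105.6] yaw -76.17 tilt [0.001  0.0003] F [ 0.5  0.3 -2.2] w 12.0
 twist deg 0.03  then slide mm (after twist) [ 0.1 -0.6 39.6]  before-twist [ 0.  -0.6 39.6]
t 9.7 pos [568.3 310.1 106.3] yaw -76.17 tilt [0.0024 0.0008] F [-0.   0.4 -2. ] w 11.7
 twist deg 0.03  then slide mm (after twist) [-0.4 -0.5 40.3]  before-twist [-0.5 -0.5 40.3]
```

View pics/b1.png

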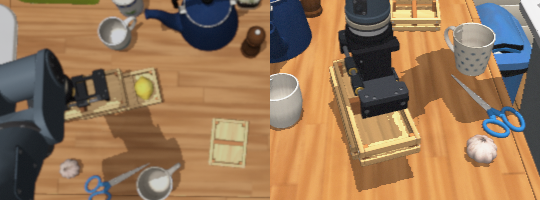

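The tray hangs level over the lemon tray, with the lemon still clear at (145,88) in the left half of the picture. Before lowering it I measure its rim in the hand.

```bash
python3 - <<'E'
from h import *
s=load("side1");t=load("top1")
# colour mask of light wood, height band of held rim
for n,c,(u0,v0,u1,v1) in(("side",s,(210,250,330,370)),("top",t,(110,160,225,230))):
    P=pts(c); hsv=cv2.cvtColor(c["color"],cv2.COLOR_BGR2HSV)
    m=np.zeros(P.shape[:2],bool); m[v0:v1,u0:u1]=1
    w=m&(c["depth"]>0)&(P[...,2]>.107)&(P[...,2]<.125)&(hsv[...,1]>60)&(hsv[...,2]>110)
    q=P[w]; 
    if len(q)<10: print(n,len(q)); continue
    r=cv2.minAreaRect(q[:,:2].astype(np.float32)); print(n,len(q),np.round(r[0],4),np.round(r[1],4),r[2],"z",np.percentile(q[:,2],[5,50,95]).round(4))
    # in lemon frame
    a=np.radians(13.8); e1=np.array([np.cos(a),np.sin(a)]); e2=np.array([-np.sin(a),np.cos(a)])
    d=q[:,:2]-[.5868,.2328]; print(" lateral",(d@e1).min().round(4),(d@e1).max().round(4)," long",(d@e2).min().round(4),(d@e2).max().round(4))
    im=c["color"].copy(); im[w]=(255,0,255); cv2.imwrite(f"pics/m_{n}.png",cv2.resize(im[v0-20:v1+20,u0-20:u1+20],None,fx=3,fy=3))
E
```

```text
side 1360 [0.568  0.3092] [0.1003 0.2335] 13.789911270141602 z [0.1085 0.118  0.1203]
 lateral -0.0502 0.0501  long -0.0381 0.1954
top 435 [0.5737 0.2769] [0.1005 0.1641] 13.953211784362793 z [0.1109 0.1166 0.1197]
 lateral -0.0525 0.0482  long -0.036 0.1279
```

View pics/m_side.png

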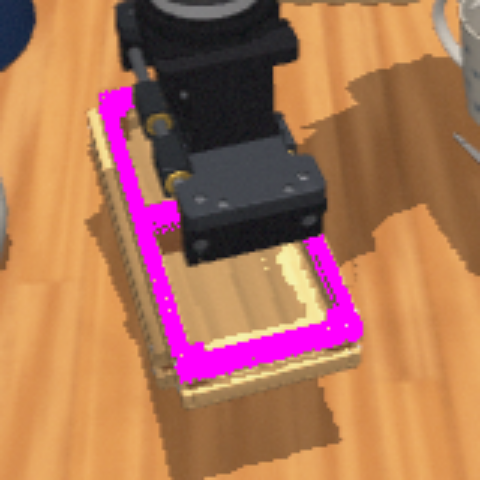

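step_arm --pt "0.5 -0.5 5" --pt "0 0 10" --pt "0 0 10" --pt "0 0 6" --pt "0 0 3" --pt "0 0 2" --pt "0 0 0" --pt "0 0 0" --twist '[0,0,0,0,0,0,0,0]'

```text
time: 10.37
position: [0.5679, 0.3105, 0.0689]
tool_rot: [0.993, 0.12, 0.0, 0.0]
ft_force: [0.9, 0.2, -1.7]
grip_width: 0.0119
```

step_arm --pt "0 0 1" --pt "0 0 1" --pt "0 0 1" --pt "0 0 0" --pt "0 0 0" --twist '[0,0,0,0,0]'

```text
time: 10.78
position: [0.5678, 0.3105, 0.0661]
tool_rot: [0.993, 0.12, 0.0, -0.0]
ft_force: [-0.6, 0.7, -2.0]
grip_width: 0.0113
```

step_arm --pt "0 0 0.7" --pt "0 0 0.7" --pt "0 0 0" --pt "0 0 0" --twist '[0,0,0,0]'

```text
time: 11.12
position: [0.5678, 0.3104, 0.0646]
tool_rot: [0.993, 0.12, -0.0, 0.0]
ft_force: [-0.2, -0.8, -3.2]
grip_width: 0.0119
```

step_arm --pt "0 0 0.7" --pt "0 0 0.7" --pt "0 0 0" --pt "0 0 0" --twist '[0,0,0,0]'

```text
time: 11.45
position: [0.568, 0.3105, 0.0641]
tool_rot: [0.993, 0.12, 0.0, -0.0]
ft_force: [-1.8, -0.1, 4.1]
grip_width: 0.0118
```

Force changed from −2.5 N to +4 N, so the tray has contact. I release it.

step_arm --pt "0 0 0" --pt "0 0 0" --pt "0 0 0" --pt "0 0 0" --pt "0 0 0" --pt "0 0 0" --twist '[0,0,0,0,0,0]' --jaw 50

```text
time: 11.95
position: [0.5679, 0.3104, 0.063]
tool_rot: [0.993, 0.12, -0.0, 0.0]
ft_force: [-0.3, -0.7, -0.4]
grip_width: 0.0438
```

step_arm --pt "0 0 -5" --pt "0 0 -10" --pt "0 0 -20" --pt "0 0 -30" --pt "0 0 -30" --pt "0 0 -30" --pt "0 0 -30" --pt "0 0 -10" --twist '[0,0,0,0,0,0,0,0]'

```text
time: 12.62
position: [0.5704, 0.3115, 0.2347]
tool_rot: [0.993, 0.12, 0.005, -0.001]
ft_force: [-0.3, 0.5, 0.1]
grip_width: 0.0498
```

```bash
python3 - <<'E'
from h import *
from rig import robot
go(.511,-.4245,.12,1.2)
E
```

```text
t 12.62 pos [570.4 311.5 234.7] yaw -76.16 tilt [0.0099 0.0034] F [-0.3  0.5  0.1] w 49.8
 twist deg -77.36  then slide mm (after twist) [-734.6  -74.8  114.7]  before-twist [-234.9  700.5  111.6]
```

step_arm --pt "-6 17 0" --pt "-12 36 0" --pt "-12 36 0" --pt "-12 36 0" --pt "-12 36 0" --pt "-12 36 0" --pt "-12 36 0" --pt "-12 36 0" --pt "-12 36 0" --pt "-12 36 0" --pt "-12 36 0" --pt "-12 36 0" --pt "-12 36 0" --pt "-12 36 0" --pt "-12 36 0" --pt "-12 36 0" --pt "-12 36 0" --pt "-12 36 0" --pt "-12 36 0" --pt "-12 36 0" --twist '[0,0,0,0,0,0,0,0,0,0,0,0,0,0,0,0,0,0,0,0]' --jaw 70

```text
time: 14.28
position: [0.5074, -0.4278, 0.2281]
tool_rot: [0.993, 0.12, -0.0, -0.0]
ft_force: [-0.1, 0.4, 0.6]
grip_width: 0.0699
```

step_arm --pt "0 0 0" --pt "0 0 5" --pt "0 0 10" --pt "0 0 10" --pt "0 0 10" --pt "0 0 10" --pt "0 0 10" --pt "0 0 10" --pt "0 0 10" --pt "0 0 10" --pt "0 0 10" --pt "0 0 10" --pt "0 0 5" --pt "0 0 0" --twist '[-5,-6,-6,-6,-6,-6,-6,-6,-6,-6,-6,-6,-6,-0.4]'

```text
time: 15.45
position: [0.5073, -0.4251, 0.1165]
tool_rot: [0.699, 0.715, 0.0, -0.002]
ft_force: [0.1, 0.1, -0.8]
grip_width: 0.0698
```

```bash
python3 - <<'E'
from h import *
from rig import robot
for n in("top","side"):
    c=robot.camera(n); cv2.imwrite(f"pics/{n}2.png",c["color"]); pickle.dump(c,open(f"{n}2.pkl","wb"))
go(.511,-.4245,.026,1.2)
s=load("side2");t=load("top2")
# tray1 rim at .076, lemon-tray rim at .038
report(t,.064,.085,{"tray1 top":(95,165,200,228)}); report(s,.064,.085,{"tray1 side":(200,250,330,385)})
report(t,.025,.045,{"B":(387,178,434,270)}); report(s,.025,.045,{"B":(238,140,316,169)})
P=pts(s);w=(s["depth"]>0)&(P[...,2]>.06)
a=np.radians(13.8); e1=np.array([np.cos(a),np.sin(a)]); e2=np.array([-np.sin(a),np.cos(a)])
for n,c in(("t",t),("s",s)):
    P=pts(c); d=P[...,:2]-[.5868,.2328]; l=d@e2; x=d@e1
    for lo,hi in((-.035,0),(0,.05),(.07,.15),(.15,.195)):
        m=(c["depth"]>0)&(l>lo)&(l<hi)&(abs(x)<.06)&(P[...,2]>.066)&(P[...,2]<.085); print(n,lo,np.percentile(P[m][:,2],[50,90]).round(4))
    m=(c["depth"]>0)&(l>-.13)&(l<-.045)&(abs(x)<.06)&(P[...,2]>.025)&(P[...,2]<.043)
    print(n,"lemon tray open end",x[m].min().round(4),x[m].max().round(4),l[m].min().round(4),P[m][:,2].max())
E
python3 - <<'E'
import cv2,numpy as np
a=cv2.imread("pics/top2.png")[100:300,60:330];b=cv2.imread("pics/side2.png")[200:400,160:430]
cv2.imwrite("pics/b2.png",cv2.resize(np.hstack([a,b]),None,fx=1.45,fy=1.45))
E
```

```text
t 15.55 pos [ 508.1 -426.   118.1] yaw 1.09 tilt [-0.0003  0.0005] F [-0.1  0.2 -0.3] w 69.7
 twist deg -0.11  then slide mm (after twist) [ 1.4  2.9 92.1]  before-twist [ 1.4  3.  92.1]
tray1 top 1067 ctr [0.5661 0.3103] size [0.1012 0.2312] ang 13.87 z med/95 [0.0749 0.0782]
tray1 side 2274 ctr [0.5673 0.3099] size [0.1005 0.2339] ang 13.89 z med/95 [0.0759 0.0783]
B 298 ctr [ 0.5594 -0.4198] size [0.1298 0.0954] ang 0.63 z med/95 [0.0367 0.0405]
B 757 ctr [ 0.5116 -0.4238] size [0.2283 0.1098] ang 1.2 z med/95 [0.0355 0.0405]
t -0.035 [0.075  0.0774]
t 0 [0.0748 0.0778]
t 0.07 [0.075  0.0775]
t 0.15 [0.0751 0.0776]
t lemon tray open end -0.0511 0.0498 -0.1148 0.0429571033073195
s -0.035 [0.0755 0.0777]
s 0 [0.0765 0.0781]
s 0.07 [0.0761 0.0779]
s 0.15 [0.076  0.0777]
s lemon tray open end -0.0492 0.051 -0.1164 0.04225059590539426
```

View pics/b2.png

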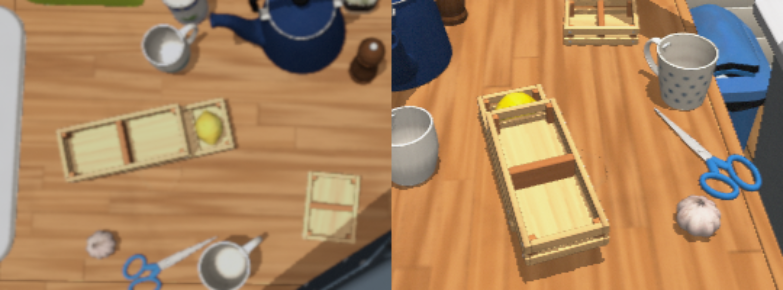

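The first tray lies flat on the lemon tray, in line and shifted about 8 cm, with the lemon's end open (lemon at (208,128)). Now the second.

step_arm --pt "1.4 3 10" --pt "0 0 20" --pt "0 0 20" --pt "0 0 20" --pt "0 0 12" --pt "0 0 7" --pt "0 0 3" --pt "0 0 0" --pt "0 0 0" --pt "0 0 0" --twist '[-0.1,0,0,0,0,0,0,0,0,0]'

```text
time: 16.38
position: [0.5118, -0.4254, 0.0275]
tool_rot: [0.699, 0.715, -0.0, 0.001]
ft_force: [0.2, -0.1, -0.0]
grip_width: 0.07
```

step_arm --pt "0 0 0" --pt "0 0 0" --pt "0 0 0" --pt "0 0 0" --pt "0 0 0" --pt "0 0 0" --pt "0 0 0" --pt "0 0 0" --pt "0 0 0" --pt "0 0 0" --twist '[0,0,0,0,0,0,0,0,0,0]' --jaw 0 --force 35

```text
time: 17.22
position: [0.5114, -0.4247, 0.0262]
tool_rot: [0.699, 0.715, 0.0, 0.0]
ft_force: [-0.6, -0.8, 0.1]
grip_width: 0.0117
```

step_arm --pt "0 0 -5" --pt "0 0 -10" --pt "0 0 -20" --pt "0 0 -25" --pt "0 0 -30" --pt "0 0 -30" --pt "0 0 -30" --pt "0 0 -25" --pt "0 0 -20" --pt "0 0 -10" --pt "0 0 -3" --pt "0 0 0" --twist '[0,0,0,0,0,0,0,0,0,0,0,0]'

```text
time: 18.22
position: [0.511, -0.4245, 0.2348]
tool_rot: [0.699, 0.715, -0.0, 0.0]
ft_force: [0.1, -0.0, -3.6]
grip_width: 0.0118
```

step_arm --pt "0 0 0" --pt "0 0 0" --pt "0 0 0" --pt "0 0 0" --pt "0 0 0" --pt "0 0 0" --pt "0 0 0" --pt "0 0 0" --pt "0 0 0" --pt "0 0 0" --pt "0 0 0" --pt "0 0 0" --pt "0 0 0" --pt "0 0 0" --pt "0 0 0" --twist '[3,5,6,6,6,6,6,6,6,6,6,6,5,4.4,0]'

```text
time: 19.47
position: [0.5102, -0.4237, 0.2316]
tool_rot: [0.993, 0.121, -0.001, -0.002]
ft_force: [-0.2, -1.0, -2.9]
grip_width: 0.0115
```

```bash
python3 - <<'E'
from h import *
go(.5868,.2328,.23,-76.2)
E
```

```text
t 19.47 pos [ 510.2 -423.7  231.6] yaw -76.15 tilt [-0.0033  0.0038] F [-0.2 -1.  -2.9] w 11.5
 twist deg 0.05  then slide mm (after twist) [ 231.  -619.3    1.6]  before-twist [ 231.5 -619.     3.8]
```

step_arm --pt "6 -15 0" --pt "12 -32 0" --pt "12 -32 0" --pt "12 -32 0" --pt "12 -32 0" --pt "12 -32 0" --pt "12 -32 0" --pt "12 -32 0" --pt "12 -32 0" --pt "12 -32 0" --pt "12 -32 0" --pt "12 -32 0" --pt "12 -32 0" --pt "12 -32 0" --pt "12 -32 0" --pt "12 -32 0" --pt "12 -32 0" --pt "12 -32 0" --pt "12 -32 0" --pt "9 -28 0" --twist '[0,0,0,0,0,0,0,0,0,0,0,0,0,0,0,0,0,0,0,0]'

```text
time: 21.13
position: [0.585, 0.2347, 0.2333]
tool_rot: [0.992, 0.123, -0.001, -0.0]
ft_force: [-0.2, -0.7, -2.1]
grip_width: 0.0115
```

step_arm --pt "0 0 10" --pt "0 0 20" --pt "0 0 20" --pt "0 0 20" --pt "0 0 15" --pt "0 0 5" --pt "0 0 0" --pt "0 0 0" --pt "0 0 0" --twist '[0,0,0,0,0,0,0,0,0]'

```text
time: 21.88
position: [0.587, 0.2319, 0.1453]
tool_rot: [0.993, 0.121, 0.001, -0.0]
ft_force: [0.1, -0.0, -3.3]
grip_width: 0.0122
```

```bash
python3 - <<'E'
from h import *
from rig import robot
for n in("top","side"):
    c=robot.camera(n); cv2.imwrite(f"pics/{n}3.png",c["color"]); pickle.dump(c,open(f"{n}3.pkl","wb"))
go(.5868,.2328,.102,-76.2)
a=np.radians(13.8); e1=np.array([np.cos(a),np.sin(a)]); e2=np.array([-np.sin(a),np.cos(a)])
for n in("top3","side3"):
    c=load(n);P=pts(c);hsv=cv2.cvtColor(c["color"],cv2.COLOR_BGR2HSV); d=P[...,:2]-[.5868,.2328]; l=d@e2; x=d@e1
    z0=robot.get_obs()["position"][2]+.012
    m=(c["depth"]>0)&(abs(l)<.14)&(abs(x)<.065)&(abs(P[...,2]-z0)<.008)&(hsv[...,1]>60)&(hsv[...,2]>110)
    q=P[m]; r=cv2.minAreaRect(q[:,:2].astype(np.float32)); print(n,len(q),np.round(r[0],4),np.round(r[1],4),r[2],"z",np.percentile(q[:,2],[5,50,95]).round(4),"lat",x[m].min().round(4),x[m].max().round(4),"long",l[m].min().round(4),l[m].max().round(4))
A=load("top3")["color"][100:300,60:330];b=load("side3")["color"][180:380,160:430]
cv2.imwrite("pics/b3.png",cv2.resize(np.hstack([A,b]),None,fx=1.45,fy=1.45))
E
```

```text
t 21.98 pos [587.2 231.9 145.6] yaw -76.06 tilt [0.0025 0.0005] F [ 0.2 -0.7 -3.4] w 11.9
 twist deg 0.14  then slide mm (after twist) [-0.1 -1.  43.6]  before-twist [-0.2 -1.  43.6]
top3 415 [0.5954 0.1897] [0.1003 0.1448] 13.83382511138916 z [0.1526 0.1562 0.1592] lat -0.0522 0.0482 long -0.1162 0.0285
side3 1009 [0.5862 0.2322] [0.1006 0.2325] 14.069572448730469 z [0.1512 0.1576 0.1595] lat -0.0513 0.0501 long -0.1165 0.1158
```

View pics/b3.png

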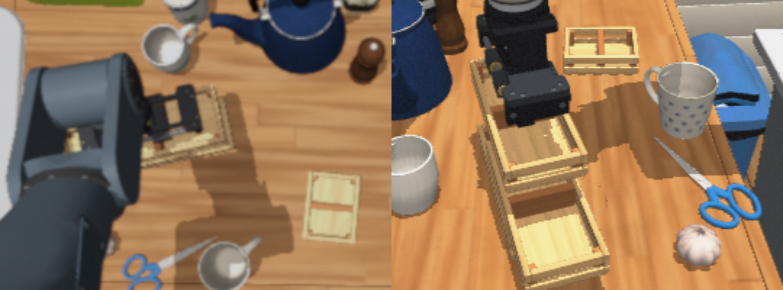

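The second tray hangs level above the lemon tray, about 1 mm off to one side. I lower it with that correction.

step_arm --pt "1.2 -0.7 5" --pt "0 0 10" --pt "0 0 12" --pt "0 0 7" --pt "0 0 3" --pt "0 0 2" --pt "0 0 0" --pt "0 0 0" --twist '[0.1,0,0,0,0,0,0,0]'

```text
time: 22.65
position: [0.5875, 0.2327, 0.1052]
tool_rot: [0.993, 0.12, 0.0, -0.0]
ft_force: [0.3, -0.3, -2.3]
grip_width: 0.0115
```

step_arm --pt "0 0 1" --pt "0 0 1" --pt "0 0 0.5" --pt "0 0 0" --pt "0 0 0" --twist '[0,0,0,0,0]'

```text
time: 23.07
position: [0.5874, 0.2327, 0.1029]
tool_rot: [0.993, 0.12, 0.0, -0.0]
ft_force: [-0.1, 0.2, -2.7]
grip_width: 0.0117
```

step_arm --pt "0 0 0.7" --pt "0 0 0.7" --pt "0 0 0" --pt "0 0 0" --twist '[0,0,0,0]'

```text
time: 23.4
position: [0.5875, 0.2327, 0.1022]
tool_rot: [0.993, 0.12, 0.0, -0.0]
ft_force: [-1.6, -0.9, 4.5]
grip_width: 0.0117
```

step_arm --pt "0 0 0" --pt "0 0 0" --pt "0 0 0" --pt "0 0 0" --pt "0 0 0" --pt "0 0 0" --pt "0 0 0" --pt "0 0 0" --twist '[0,0,0,0,0,0,0,0]' --jaw 50

```text
time: 24.07
position: [0.5874, 0.2327, 0.1013]
tool_rot: [0.993, 0.12, -0.0, 0.0]
ft_force: [0.2, -0.7, 0.1]
grip_width: 0.0489
```

step_arm --pt "0 0 -5" --pt "0 0 -10" --pt "0 0 -20" --pt "0 0 -30" --pt "0 0 -30" --pt "0 0 -30" --pt "0 0 -20" --pt "0 0 0" --twist '[0,0,0,0,0,0,0,0]'

```text
time: 24.73
position: [0.5906, 0.2335, 0.2532]
tool_rot: [0.993, 0.12, 0.006, -0.001]
ft_force: [1.0, 1.0, 0.4]
grip_width: 0.0502
```

step_arm --pt "-6 20 0" --pt "-10 30 0" --pt "-10 30 0" --pt "-10 30 0" --pt "-10 30 0" --pt "-10 30 0" --pt "-10 30 0" --pt "-10 30 0" --pt "-10 30 0" --pt "-10 30 0" --pt "-10 30 0" --pt "-10 30 0" --pt "-5 15 0" --pt "0 0 0" --pt "0 0 0" --twist '[0,0,0,0,0,0,0,0,0,0,0,0,0,0,0]'

```text
time: 25.98
position: [0.5566, -0.1511, 0.246]
tool_rot: [0.993, 0.119, -0.0, -0.001]
ft_force: [0.1, 0.7, 0.6]
grip_width: 0.0502
```

```bash
python3 - <<'E'
from h import *
from rig import robot
for n in("top","side"):
    c=robot.camera(n); cv2.imwrite(f"pics/{n}4.png",c["color"]); pickle.dump(c,open(f"{n}4.pkl","wb"))
s=load("side4");t=load("top4")
for n,c,b in(("top",t,(90,140,240,230)),("side",s,(190,200,340,385))):
    print(n)
    report(c,.102,.125,{"tray2":b}); report(c,.064,.085,{"tray1":b}); report(c,.025,.045,{"lemtray":b})
    P=pts(c); a=np.radians(13.8); e1=np.array([np.cos(a),np.sin(a)]); e2=np.array([-np.sin(a),np.cos(a)]); d=P[...,:2]-[.5868,.2328]; l=d@e2;x=d@e1
    for lo,hi in((-.115,-.07),(-.03,.03),(.07,.115)):
        m=(c["depth"]>0)&(l>lo)&(l<hi)&(abs(x)<.06)&(P[...,2]>.109)&(P[...,2]<.125); print(lo,np.percentile(P[m][:,2],[50,90]).round(4))
print(robot.get_obs()["time"])
cv2.imwrite("pics/b4.png",cv2.resize(np.hstack([t["color"][100:300,60:330],s["color"][180:380,160:430]]),None,fx=1.45,fy=1.45))
E
```

```text
top
tray2 1122 ctr [0.5854 0.2325] size [0.1011 0.2309] ang 13.61 z med/95 [0.1128 0.1161]
tray1 2676 ctr [0.6196 0.2828] size [0.1927 0.3116] ang 13.79 z med/95 [0.0803 0.0836]
lemtray 672 ctr [0.6279 0.2819] size [0.2063 0.3056] ang 13.75 z med/95 [0.0416 0.0446]
-0.115 [0.113  0.1155]
-0.03 [0.1133 0.1156]
0.07 [0.1134 0.116 ]
side
tray2 1961 ctr [0.6156 0.1489] size [0.1166 0.4156] ang 18.62 z med/95 [0.1136 0.1163]
tray1 3283 ctr [0.6168 0.2088] size [0.4171 0.3619] ang 74.21 z med/95 [0.0814 0.0837]
lemtray 2541 ctr [0.566  0.1438] size [0.3662 0.5745] ang 1.19 z med/95 [0.0425 0.0447]
-0.115 [0.1142 0.1158]
-0.03 [0.1143 0.1161]
0.07 [0.1143 0.1159]
26.0833
```

View pics/b4.png

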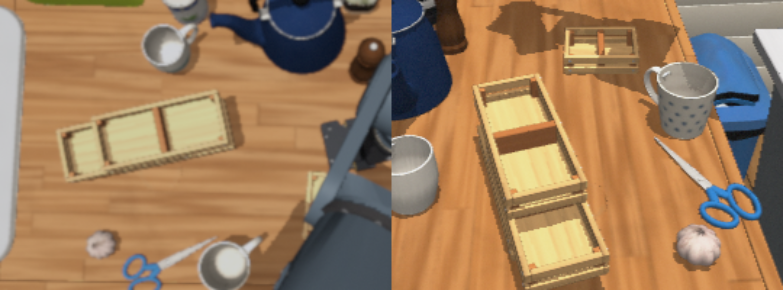

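```bash
python3 - <<'E'
from h import *
from rig import robot
a=np.radians(13.8); e1=np.array([np.cos(a),np.sin(a)]); e2=np.array([-np.sin(a),np.cos(a)])
for n in("top2","top4","side2","side4"):
    c=load(n);P=pts(c); d=P[...,:2]-[.5868,.2328]; l=d@e2;x=d@e1; ok=(c["depth"]>0)
    m=ok&(l>.13)&(l<.22)&(abs(x)<.07)&(P[...,2]>.066)&(P[...,2]<.085)
    print(n,"tray1 end",l[m].max().round(4),x[m].min().round(4),x[m].max().round(4),end=" ")
    m=ok&(abs(l)<.05)&(abs(x)<.08)&(P[...,2]>.01)&(P[...,2]<.033)&(abs(x)>.04)
    print("lemon tray side face x",np.percentile(x[m],[2,50,98]).round(4) if m.any() else None)
robot.hand_in()
E
```

```text
top2 tray1 end 0.1958 -0.052 0.0485 lemon tray side face x [-0.0509 -0.0503  0.0437]
top4 tray1 end 0.1966 -0.0525 0.0482 lemon tray side face x [-0.0512 -0.0505 -0.0494]
side2 tray1 end 0.1965 -0.0504 0.0496 lemon tray side face x [0.0496 0.0504 0.0507]
side4 tray1 end 0.1964 -0.0509 0.0496 lemon tray side face x [0.0496 0.0505 0.0507]
the job is handed in; nothing more can be done
```

The staggered stack is built, and I handed the job in at about 26 s, with the gripper open and well clear of the stack.

- **First tray:** it lies flat on the lemon tray's lip, in line to about 0.1° and about 1 mm sideways. It is shifted about 80 mm away from the lemon, whose end stayed open. Placing the second tray did not move it by more than 1 mm.
- **Second tray:** it lies flat on top, with its rim at about 114 mm along its whole length. It stands straight above the lemon tray to about 1–1.5 mm and 0.2°.
- **Lemon tray:** its sides measured the same to within 0.3 mm before and after the second placing. The second tray now hides the lemon from above; I last saw it in its tray before that placing.

**Checks that disagreed:**
- **Camera offset:** the two cameras differ by 1–2 mm, which is within their calibration.
- **Failed box fits:** in the last picture set, some box fits were unusable: both fits for the first tray and the lemon tray, and the side-view fit for the second tray. They took in nearby objects, so I relied on checks of edges and heights within the stack instead.

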